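Re-seat the door closer in the ratchet vise

TASK

The door closer in the bench vise is caught by only part of its length. Throw the ball lever over to lift the pawl out of the ratchet, turn the T-bar back until the jaw stands a good centimetre further open, and slide the closer along the bed until its end is fully home against the work stop. Then drop the pawl back in and tighten the T-bar click by click until the rubber face grips the closer firmly again, about as tight as it was and not overtightened, leaving the pawl in and the other things on the bench undisturbed.

Things in the scene. Friction and masses are not known exactly. Their poses are not given: they have to be found in the camera images.
- vise: Grey cast bench vise, bolted down; bed 170 (x) x 290 (y) mm, its top 20 mm above the bench. Origin under the bed near its middle; its x points away from the robot along the jaws, y left, z up, turned by up to 20 degrees. Positions below are in this frame, mm. Fixed jaw at the right: inner face y -105, x -55 to 55, top z 62. Gear housing x -70 to 30, y 10 to 100, top z 58.
- knob_grip (a point): Middle of the black T-bar (64 long, 14 wide, z 126 to 154) on its upright 14 mm shaft, turning axis at vise x -18, y 55, z 140. Bar's long way = this point's own y; grip it across its own x. Below it the ratchet wheel, radius 46, teeth up to z 75. Near it: the lever ball, 80 off to +y, top at most z 148; the pawl's arm, 36 off to +y, below z 98 when in and z 124 when free.
- knob (a joint): Turn of T-bar and ratchet wheel, rad: 0 at the start, positive = clockwise from above = tightening, range -2.8 to 1.5; 1 rad moves the jaw 10 mm. A click each 0.349 rad: the pawl holds it at 0, +-0.349, ... and drops in once turned 0.02 past such a value. Pawl in: turns only clockwise. Pawl free: turns both ways, friction 0.04 N m; freed under load it springs back about 0.3 by itself.
- pawl (a joint): Throw-over of the pawl, rad: 0 = dropped into the teeth (rides up to 0.12 on a tooth), 1.10 = thrown fully back, free. Falls by its own weight to the nearer side from its balance point at about 0.63.
- pawl_pin (a point): Pin of the pawl, level, along the vise's y, at vise x -58, y 95, z 94; carried by a post 20 x 14 mm at y 116. The steel pawl arm (46 mm, y 90 to 100) falls from it onto the wheel's teeth, away from the robot; the lever with the ball is on the pin's other end, y 135.
- lever_ball (a point): Centre of the dark steel ball, 23 mm across, on the pawl's 42 mm lever, which swings in the vise's x-z plane at y 135 about the pin at x -58, z 94. Pawl in: ball at x -38, z 131. Pawl free: ball at x -82, z 128, nearer the robot. Push the ball along x: 2 to 5 N to free it under load, about 1 N to put it back; once past the pin it falls over.
- jaw_top (a point): Middle of the top of the sliding jaw (110 along x, 28 thick, top z 62); at vise y -39 at the start, moves along the vise's y.
- jaw (a joint): Position of the sliding jaw, m: 0 at the start (closer gripped), positive = further open (towards vise +y, up to 0.028), negative = tighter. The rubber face leaves the closer at about 0.004.
- pad: Black rubber face on the sliding jaw, 106 long, z 26 to 60, springy: about 2.8 N per mm, squeezed 3 to 4 mm at the start (about 9 N on the closer); each click tighter adds about 9 N. Its origin is no visible point.
- closer: Aluminium door closer body, 140 (x) x 44 (y) x 60 (z) mm, 0.5 to 1 kg; a square steel stub stands 14 mm up from it, 18 mm beyond its middle. Lies on the vise bed between the jaws, long way along the vise's x, the end nearer the robot sticking out. Origin under its centre; home against the stop = origin at vise x 0 (y -83, z 20).
- work_stop (a point): Middle of the face of the steel work stop (30 high, 34 wide) at the jaws' far end, vise x 70, y -95, z 45; it faces the robot's side, and the closer's far end must meet it.
- closer_arm: Bystander: the door closer's steel arm, 220 mm long, 14 mm high, lying on the bench in front of the vise; origin under the first third of it
- screwdriver: Bystander: screwdriver 210 mm long, lying to the right of the vise; origin under its middle
- screw_jar: Bystander: glass jar 66 mm wide, 85 mm high, standing to the left of the vise; origin under its centre
- wrench: Bystander: steel wrench 200 mm long, lying on the bench; origin under its middle
- spray_can: Bystander: spray can 66 mm wide, 190 mm high, standing far left; origin under its centre
- hard_hat: Bystander: white hard hat, about 290 x 260 x 135 mm, on one side of the bench; origin under its centre
- carton: Bystander: closed carton 200 x 150 x 100 mm, on the other side of the bench; origin under its centre

How it is judged:
On the way, in this order (a step that is already met when the one before it is completed fails the run):
1. the pawl is thrown over, out of the ratchet (value of joint pawl above 0.9 rad), for 0.1 s.
2. with the pawl free, the T-bar is turned back until the jaw stands at least 8 mm further open, the closer not yet slid along (value of joint pawl above 0.9 rad and value of joint jaw above 0.008 m and x of closer in the frame of vise below -0.02 m), for 0.1 s.
3. the closer is home against the stop and the pawl is back in, the jaw still off the closer (x of closer in the frame of vise above -0.0035 m and value of joint pawl below 0.2 rad and value of joint jaw above 0.0045 m), for 0.1 s.
At the end, for the whole second after the job is handed in: The closer lies flat and straight on the bed with its end within 3.5 mm of the work stop, the pawl is in the teeth, the rubber face presses it with more than 5 N (the click where it was at the start, or one or two tighter), and everything is at rest (x of closer in the frame of vise above -0.0035 m and z of closer in the frame of vise below 0.023 m and angle between the x axis of closer and the x axis of vise, either way round below 0.05 rad and value of joint pawl below 0.2 rad and contact force between pad and closer above 5 N and linear speed of closer below 0.01 m/s and velocity of joint knob below 0.05 rad/s); the robot touches nothing.
It fails at once if the closer is overtightened: more than 35 N from the rubber face (three clicks tighter than it was) (contact force between pad and closer above 35 N).
It fails at once if the closer is lifted or tipped out of the vise (z of closer in the frame of vise above 0.035 m or angle between closer's own z axis and vertical above 0.2 rad).
It fails at once if another thing on the bench is moved by more than 30 mm (distance of any of closer_arm, screwdriver, screw_jar, wrench, spray_can, hard_hat, carton from where it was at the start of the episode above 0.03 m).
It also fails if it takes over 69 s, if anything falls off the work surface, if the arm or the gripper's body presses on something with over 40 N, if the wrist force passes 120 N, or if a joint passes its speed limit or range.

ROBOT

A 7-joint arm with a two-finger parallel gripper is mounted at the origin on the work surface. World frame = base frame: x ahead of the robot, y to its left, z up, the work surface at z = 0. Lengths are in m, angles in rad, forces in N, time in s.
With the tool pointing down it reaches from about 0.425 to 0.825 m from the base axis. Payload 3.6 kg.
Tool frame: the origin (TCP) lies midway between the tips of the shut fingers; the grasp point (between the pads) lies 19 mm behind it; z points along the fingers, y is the line along which they close (so a half turn about z gives the same grasp; the last joint's range is limited). The gripper opens to 93 mm and grips with 3 to 60 N. Pads are 15 mm wide; open, the fingers measure 128 mm over their backs; the gripper's body (75 mm by 188 mm) begins 65 mm behind the grasp point.
Start: joints at [-1.28, 0.615, -0.013, 1.423, 0.008, 1.103, -0.04], TCP at [0.202, 0.618, 0.219] pointing down, gripper open.
Joint ranges: [-3.12, 3.12], [-0.3, 2.06], [-1.34, 1.32], [0.26, 2.42], [-1.36, 4.5], [0.01, 1.98], [-2.84, 2.84]. Speed limits (rad/s): [2.79, 2.79, 3.14, 3.14, 3.14, 3.14, 3.14].

INTERFACE

Orientations are given as [roll, pitch, yaw] about the fixed x, y, z axes, in that order (R = Rz(yaw) Ry(pitch) Rx(roll)).
In Python, from workcell import env gives the robot as it stands.
- The arm moves only by the shell command python3 jog.py 'ROWS' [OPENING] [FORCE]. ROWS is a JSON list of rows, 1 to 8 of them, each an object with the fields pos (a list: dx, dy, dz in m), r (a list: a rotation vector rx, ry, rz in rad); a field left out counts as zero; each row shifts and turns the commanded pose from where the row before left it, along the tool's axes as they then stand; what a row does not reach is not made up. A row lasts 1/12 s, in which the tool goes at most 0.0417 m and 0.125 rad, less where a joint would pass 70% of its speed; a pose out of reach is approached as far as the arm can. OPENING is the opening from 0.0 (shut) to 1.0 (fully open), set as the command begins (- or left out keeps the last). The fingers move at their own pace and stop on an object; FORCE is the grip in N (left out, the last holds). Time passes only in rows, so rows that do not move let the fingers close. It prints the time, the measured TCP pose, the force, the opening and the grip force at its end. Input that does not fit is refused with a message, and nothing moves.
- env.get_state(): the state, without advancing time (a new reading comes with each control period).
- env.snapshot(name): name is "scene" or "top"; returns (picture, depth): 480x640x3 uint8, red, green, blue; 480x640 float32, m along the optical axis (not along the pixel's ray), 0 where there is no reading.
- env.get_calibration(name): a dict with "vfov" (degrees; the focal length in pixels is half the picture's height over the tangent of half this angle, whatever the lens; pixels are square), "cx", "cy" (the principal point, pixels), "R" (3x3) and "t" (3): a world point X has camera coordinates R X + t. Camera axes: x right, y down, z forward; pixel columns grow to the right and rows downward; lengths in m; the calibration is good to about 2 mm. A picture is of the moment at which its call begins. get_calibration takes no time and is no camera call.
- env.finish_job(): hands the job in; it is judged then, once.
The state is a dict: "time": time; "joints": joint angles; "joint_vel": joint speeds; "joint_efforts": joint torques, N m; "tcp_pos": TCP position; "tool_rot": TCP orientation; "wrist_force": force on the tool from outside, world axes, zero at the start; "ft_torque": the same for the moment, N m; "opening": opening from 0.0 (shut) to 1.0 (fully open); "grip_force": force on a finger pad.
Only numpy, scipy, OpenCV 4.12 (cv2) and the standard library are available. Lean on these libraries where they do the work, as an engineer would, in place of code of your own. Each camera call takes 0.05 s, during which the arm holds its last target. There are 200 camera calls.

## Working session

There is one attempt and no reset: what is moved stays moved. The work goes in short steps, Python scripts to look and compute and a shell command to move; the robot and the scene stay as the last step left them, time stands still between calls to the robot, and variables do not carry over. Pictures are saved under pics/ and viewed, at most 10 in all, crops included, and the job is handed in when it is done.

```bash
ls; mkdir -p pics; python3 - <<'E'
from workcell import env
import cv2,numpy as np
for n in("scene","top"):
    p,d=env.snapshot(n);cv2.imwrite(f"pics/{n}0.png",p[:,:,::-1]);np.save(f"pics/{n}0.npy",d)
    print(env.get_calibration(n))
print(env.get_state())
E
```

```text
jog.py
pics
workcell.py
{'vfov': 51.29853465860785, 'cx': 320.86472269997444, 'cy': 248.08998516380015, 'R': array([[-0.52343298,  0.85205557, -0.00438503],
       [ 0.65007821,  0.39601716, -0.6485127 ],
       [-0.55083231, -0.34230355, -0.7611912 ]]), 't': array([ 0.30398076, -0.27794532,  1.88496028])}
{'vfov': 43.32037678912254, 'cx': 316.17195689180556, 'cy': 245.78619227715424, 'R': array([[-0.0288658 , -0.99945464,  0.016037  ],
       [-0.99433402,  0.02706846, -0.10279663],
       [ 0.10230647, -0.01891345, -0.99457311]]), 't': array([0.0053902 , 0.55581854, 1.57608161])}
{'time': 0.1, 'joints': array([-1.28050817,  0.61582923, -0.01262231,  1.42472321,  0.00810973,
        1.10339328, -0.04037254]), 'joint_vel': array([-0.00055582, -0.00268805, -0.00090993, -0.00221574, -0.00041208,
        0.00177553,  0.00032261]), 'joint_efforts': array([ 1.27969277e-03, -4.60040188e+01,  2.10116669e-01, -1.66245049e+01,
       -6.11951854e-02,  1.69508765e-02,  1.17207328e-04]), 'tcp_pos': array([0.20225408, 0.61698963, 0.21759775]), 'tool_rot': array([-3.13929011e+00,  3.34413438e-05,  2.82490649e+00]), 'wrist_force': array([-0.26162789, -0.28416903,  0.19410511]), 'ft_torque': array([ 0.03445352, -0.03196371,  0.01735368]), 'grip_force': 0.0, 'opening': 0.9990703930841469}
```
View pics/scene0.png

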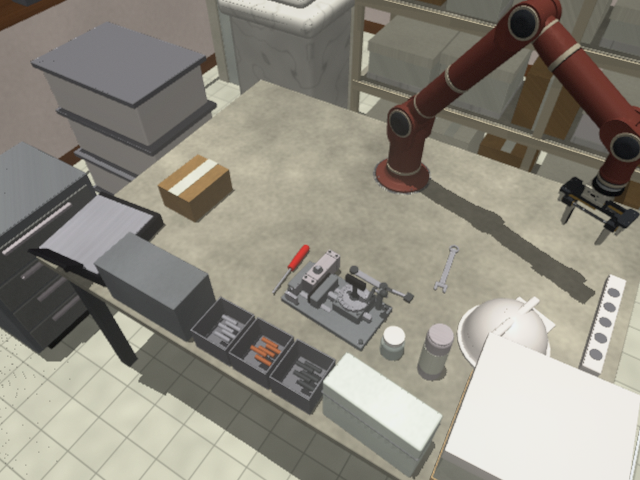

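View pics/top0.png

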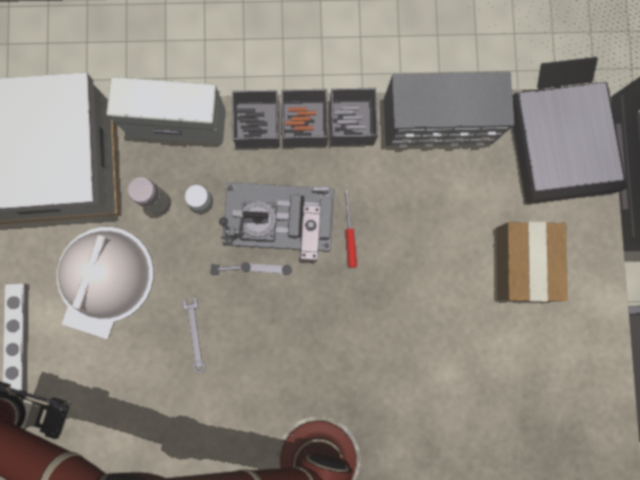

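The top view shows the vise bed around u 222–333, v 184–250, with the T-bar near (258,216), the closer near (310,230), and the lever ball near (228,222). I'll enlarge that area in both views.

```bash
cat > h.py <<'E'
from workcell import env
import cv2,numpy as np
C={n:env.get_calibration(n) for n in("scene","top")}
for c in C.values(): c["f"]=240/np.tan(np.radians(c["vfov"])/2)
def ray(n,u,v,z):
    c=C[n];d=c["R"].T@np.array([(u-c["cx"])/c["f"],(v-c["cy"])/c["f"],1]);o=-c["R"].T@c["t"]
    return o+d*(z-o[2])/d[2]
def proj(n,X):
    c=C[n];p=c["R"]@X+c["t"];return p[:2]/p[2]*c["f"]+[c["cx"],c["cy"]]
def pts(n,d):
    c=C[n];v,u=np.mgrid[:480,:640];P=np.stack([(u-c["cx"])/c["f"]*d,(v-c["cy"])/c["f"]*d,d],-1)
    return (P-c["t"])@c["R"]
def crop(n,img,u0,v0,u1,v1,k,out):
    cv2.imwrite(out,cv2.resize(img[v0:v1,u0:u1,::-1],None,fx=k,fy=k,interpolation=cv2.INTER_CUBIC))
E
python3 - <<'E'
from h import *
a=cv2.imread("pics/top0.png");b=cv2.imread("pics/scene0.png")
crop("t",a[:,:,::-1],205,175,345,275,5,"pics/c1.png")
P=pts("top",np.load("pics/top0.npy"))
# bed: points with z near .02
for z0,z1 in((.014,.026),(.055,.068),(.12,.16)):
    m=(P[...,2]>z0)&(P[...,2]<z1);m[:175]=0;m[275:]=0;m[:,:212]=0;m[:,340:]=0
    q=P[m];print(z0,len(q),q[:,:2].min(0),q[:,:2].max(0),q.mean(0))
    if z0==.014: 
        v,u=np.nonzero(m); r=cv2.minAreaRect(q[:,:2].astype(np.float32));print(r)
E
```

```text
0.014 2888 [ 0.48374042 -0.06283049] [0.73621591 0.26839565] [0.647519   0.11174138 0.02003315]
((0.608633816242218, 0.10512865334749222), (0.3270246088504791, 0.24672532081604004), 87.54949951171875)
0.055 1426 [ 0.51538899 -0.05492021] [0.71167157 0.20390193] [0.6294587  0.04174124 0.06142207]
0.12 237 [0.60258894 0.10819457] [0.63435221 0.23176582] [0.62164664 0.16231599 0.14762471]
```

View pics/c1.png

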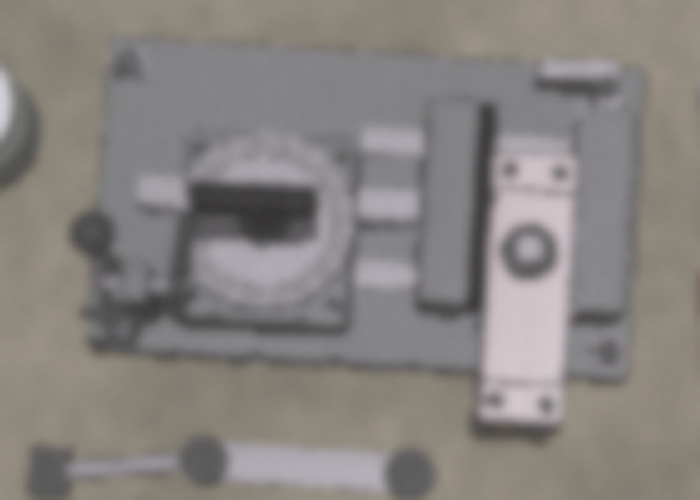

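In the crop (÷5, +205,+175) the bed corners are at (110,42), (643,68), (628,382) and (90,348). The T-bar spans (188–318, ~200), the ball is at (92,232) and the closer stub at (528,250).

```bash
cat >> h.py <<'E'
def cr(u,v,z): return ray("top",u/5+205,v/5+175,z)
_c=[cr(110,42,.02),cr(90,348,.02),cr(643,68,.02),cr(628,382,.02)]
E
python3 - <<'E'
from h import *
TL,BL,TR,BR=_c
for a,b in((TL,BL),(TR,BR),(TL,TR),(BL,BR)):
    d=a-b;print(np.linalg.norm(d),np.degrees(np.arctan2(d[1],d[0])))
print("ctr",sum(_c)/4)
print("ball",cr(92,232,.131)); print("bar ends top",cr(190,190,.154),cr(318,195,.154))
print("closer top corners",[cr(*p,.08)for p in((492,150),(580,152),(478,420),(562,425))])
print("stub",cr(528,250,.094)); print("stop",cr(578,85,.05))
print("jawtop corners",[cr(*p,.062)for p in((432,100),(478,100),(418,305),(468,308))])
P=pts("top",np.load("pics/top0.npy"))
def sub(z0,z1,u0,u1,v0,v1):
    m=np.zeros((480,640),bool);m[v0:v1,u0:u1]=1;m&=(P[...,2]>z0)&(P[...,2]<z1);return P[m]
def rect(q): 
    r=cv2.minAreaRect(q[:,:2].astype(np.float32));return np.round(r[0],4),np.round(r[1],4),r[2],len(q)
print("bar",rect(sub(.145,.16,238,272,205,225)))
print("closer",rect(sub(.075,.085,295,325,200,265)))
print("jaw",rect(sub(.055,.068,285,302,190,240)))
print("ball",sub(.125,.15,215,230,212,232).mean(0))
E
```

```text
Traceback (most recent call last):
NameError: name '_c' is not defined. Did you mean: 'c'?
```

```bash
sed -i 's/_c=/corners=/' h.py; python3 - <<'E'
from h import *
TL,BL,TR,BR=corners
for a,b in((TL,BL),(TR,BR),(TL,TR),(BL,BR)):
    d=a-b;print(np.linalg.norm(d),np.degrees(np.arctan2(d[1],d[0])))
print("ctr",sum(corners)/4)
print("ball",cr(92,232,.131)); print("bar ends top",cr(190,190,.154),cr(318,195,.154))
print("closer top corners",[cr(*p,.08)for p in((492,150),(580,152),(478,420),(562,425))])
print("stub",cr(528,250,.094)); print("stop",cr(578,85,.05))
P=pts("top",np.load("pics/top0.npy"))
def sub(z0,z1,u0,u1,v0,v1):
    m=np.zeros((480,640),bool);m[v0:v1,u0:u1]=1;m&=(P[...,2]>z0)&(P[...,2]<z1);return P[m]
def rect(q): 
    r=cv2.minAreaRect(q[:,:2].astype(np.float32));return np.round(r[0],4),np.round(r[1],4),r[2],len(q)
print("bar",rect(sub(.145,.16,238,272,205,225)))
print("closer",rect(sub(.075,.085,295,325,200,265)))
print("jaw",rect(sub(.055,.068,285,302,190,240)))
print("ball",sub(.125,.15,215,230,212,232).mean(0))
E
```

```text
0.16587484735658117 -4.461255457798623
0.17035672832241808 -4.5190045387434505
0.2874050660904771 85.69500168917159
0.28725609672615815 84.80112845356085
ctr [0.63735068 0.08804125 0.02      ]
ball [0.61250379 0.22086161 0.131     ]
bar ends top [0.62865134 0.16949535 0.154     ] [0.62451456 0.1067743  0.154     ]
closer top corners [array([0.65739619, 0.02074959, 0.08      ]), array([ 0.65515939, -0.02474735,  0.08      ]), array([0.51751708, 0.03166287, 0.08      ]), array([ 0.51375946, -0.01131143,  0.08      ])]
stub [0.60278658 0.00373767 0.094     ]
stop [ 0.69616241 -0.02562679  0.05      ]
bar (array([0.6265, 0.1392]), array([0.0623, 0.0143]), 85.74126434326172, 148)
closer (array([0.5877, 0.0046]), array([0.0433, 0.1417]), 84.97970581054688, 748)
jaw (array([0.6365, 0.0446]), array([0.0339, 0.1102]), 88.4636001586914, 472)
ball [0.61257896 0.22055052 0.13887956]
```

The vise fits at origin (0.640, 0.083) with yaw −0.080, and the ball and bar agree to within 1 mm. The closer sits at vise x ≈ −46 mm. I'll lift first, then turn the tool until its y lies along vise x and its x along vise y.

```bash
cat >> h.py <<'E'
O=np.array([.640,.083]);Y=-.080
A=np.array([[np.cos(Y),-np.sin(Y)],[np.sin(Y),np.cos(Y)]])
def rep(*goal):
    from scipy.spatial.transform import Rotation as Ro
    s=env.get_state();p=s["tcp_pos"];R=Ro.from_euler("xyz",s["tool_rot"]).as_matrix()
    print("t",s["time"].__round__(2),"vise mm",np.round((A.T@(p[:2]-O))*1000,1),"z",round(p[2]*1000,1),"rot",np.round(s["tool_rot"],4),"j",np.round(s["joints"],2),"F",np.round(s["wrist_force"],1),"M",np.round(s["ft_torque"],2))
    if goal:
        w=np.append(O+A@np.array(goal[:2])/1000,goal[2]/1000)
        print("tool delta mm",np.round(R.T@(w-p)*1000,1))
E
python3 jog.py '[{"pos": [0,0,-0.04],"r": [0,0,0.125]},{"pos": [0,0,-0.04],"r": [0,0,0.125]},{"r": [0,0,0.125]},{"r": [0,0,0.125]},{"r": [0,0,0.125]},{"r": [0,0,0.125]},{"r": [0,0,0.125]},{"r": [0,0,0.125]}]' 0
python3 jog.py '[{"r": [0,0,0.125]},{"r": [0,0,0.125]},{"r": [0,0,0.084]},{}]'
python3 -c "from h import *;rep(0,137,250)"
```

```text
time: 0.77
tcp_pos: [0.2022, 0.6173, 0.298]
tool_rot: [-3.141, 0.001, 1.819]
wrist_force: [0.1, 0.0, 0.4]
opening: 0.477
grip_force: 0.0
time: 1.1
tcp_pos: [0.2021, 0.6174, 0.2979]
tool_rot: [-3.142, 0.002, 1.49]
wrist_force: [0.9, 0.4, -0.3]
opening: 0.187
grip_force: 0.0
t 1.1 vise mm [-479.2  497.7] z 297.9 rot [-3.1415e+00  1.6000e-03  1.4897e+00] j [-1.47  0.58  0.33  1.3  -0.18  1.29 -1.22] F [ 0.9  0.4 -0.3] M [-0.04  0.1   0.  ]
tool delta mm [-360.1  479.6   48.4]
```

```bash

python3 jog.py '[{"pos": [-0.024,0.032,0]},{"pos": [-0.024,0.032,0]},{"pos": [-0.024,0.032,0]},{"pos": [-0.024,0.032,0]},{"pos": [-0.024,0.032,0]},{"pos": [-0.024,0.032,0]},{"pos": [-0.024,0.032,0]},{"pos": [-0.024,0.032,0]}]' 0
python3 jog.py '[{"pos": [-0.024,0.032,0]},{"pos": [-0.024,0.032,0]},{"pos": [-0.024,0.032,0]},{"pos": [-0.024,0.032,0]},{"pos": [-0.024,0.032,0]},{"pos": [-0.024,0.032,0]},{"pos": [-0.024,0.032,0]},{}]'
python3 -c "from h import *;rep(8,137,122)"
```

```text
time: 1.77
tcp_pos: [0.4433, 0.4043, 0.2985]
tool_rot: [-3.141, 0.0, 1.494]
wrist_force: [0.7, 0.4, -0.5]
opening: 0.006
grip_force: 0.0
time: 2.43
tcp_pos: [0.6573, 0.209, 0.2971]
tool_rot: [3.138, 0.009, 1.479]
wrist_force: [-0.1, -1.5, -0.2]
opening: 0.006
grip_force: 0.0
t 2.43 vise mm [  7.2 127. ] z 297.1 rot [3.1384 0.0092 1.479 ] j [-0.53  0.66  0.38  1.17 -0.22  1.36 -0.27] F [-0.1 -1.5 -0.2] M [-0.18  0.14 -0.02]
tool delta mm [1.17e+01 1.00e-01 1.75e+02]
```

```bash

python3 jog.py '[{},{"pos": [0,0,0.04]},{"pos": [0,0,0.04]},{"pos": [0,0,0.03]},{}]' 0
python3 -c "from h import *;rep(8,137,122)"
```

```text
time: 2.85
tcp_pos: [0.646, 0.222, 0.1809]
tool_rot: [-3.126, 0.004, 1.495]
wrist_force: [-1.6, -0.0, -1.0]
opening: 0.005
grip_force: 0.0
t 2.85 vise mm [ -5.1 139.1] z 180.9 rot [-3.1259  0.0038  1.495 ] j [-0.54  0.73  0.35  1.35 -0.26  1.12 -0.24] F [-1.6 -0.  -1. ] M [-0.01  0.16  0.07]
tool delta mm [-1.9 14.  58.7]
```

```bash

python3 jog.py '[{"pos": [-0.002,0.014,0]},{"pos": [0,0,0.03]},{"pos": [0,0,0.028]},{},{}]' 0
python3 -c "from h import *;rep(-20,137,122)"
```

```text
time: 3.27
tcp_pos: [0.6652, 0.2188, 0.131]
tool_rot: [-3.14, -0.0, 1.493]
wrist_force: [-0.4, 0.0, 0.6]
opening: 0.003
grip_force: 0.0
t 3.27 vise mm [ 14.2 137.4] z 131.0 rot [-3.1399e+00 -4.0000e-04  1.4933e+00] j [-0.52  0.8   0.33  1.36 -0.28  1.03 -0.21] F [-0.4  0.   0.6] M [-0.02  0.06 -0.06]
tool delta mm [ -0.3 -34.2   9.1]
```

```bash

python3 jog.py '[{"pos": [0,-0.012,0.008]},{"pos": [0,-0.01,0]},{"pos": [0,-0.008,0]},{"pos": [0,-0.008,0]},{"pos": [0,-0.008,0]},{"pos": [0,-0.008,0]},{}]' 0
python3 -c "from h import *;rep(-45,137,122)"
```

```text
time: 3.85
tcp_pos: [0.6155, 0.2229, 0.1287]
tool_rot: [3.131, -0.005, 1.492]
wrist_force: [0.2, 0.4, 0.8]
opening: 0.004
grip_force: 0.0
t 3.85 vise mm [-35.6 137.5] z 128.7 rot [ 3.131  -0.0048  1.4917] j [-0.57  0.72  0.34  1.53 -0.28  0.92 -0.23] F [0.2 0.4 0.8] M [-0.07  0.15  0.03]
tool delta mm [-0.6 -9.4  6.6]
```

```bash

python3 jog.py '[{"pos": [0,-0.01,0]},{},{"pos": [0,0.02,0]},{"pos": [0,0.02,-0.03]},{"pos": [0,0,-0.04]},{"pos": [0,0,-0.03]},{}]' 0.6
python3 - <<'E'
from h import *
rep(-18,55,250)
p,d=env.snapshot("top");cv2.imwrite("pics/t1.png",p[:,:,::-1]);crop("t",p,205,175,345,275,5,"pics/c2.png")
E
```

```text
time: 4.43
tcp_pos: [0.6468, 0.2198, 0.2313]
tool_rot: [3.127, -0.005, 1.491]
wrist_force: [0.5, -0.9, 1.6]
opening: 0.456
grip_force: 0.0
t 4.43 vise mm [ -4.2 136.9] z 231.3 rot [ 3.1272 -0.0054  1.491 ] j [-0.55  0.67  0.37  1.32 -0.24  1.18 -0.25] F [ 0.5 -0.9  1.6] M [-0.09  0.02  0.03]
tool delta mm [-81.8 -13.6 -19.3]
```

View pics/c2.png

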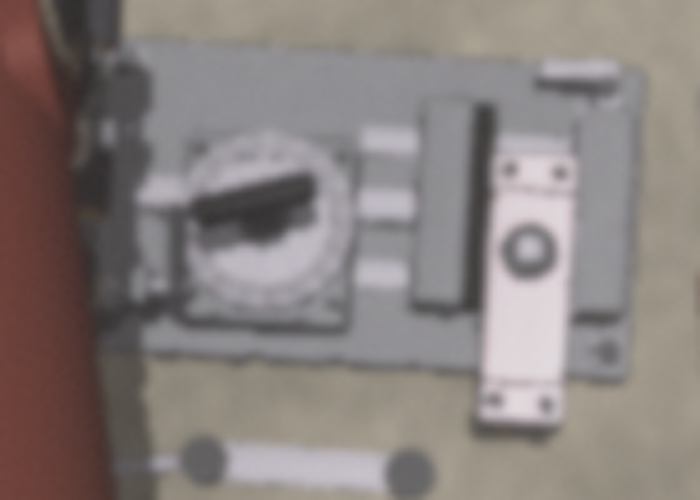

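The bar has sprung back by about 0.3 rad, with ends at (195,213) and (315,180), and the jaw has moved slightly. The pawl is out, although the arm hides the ball. Next I go over the T-bar with +0.3 yaw.

```bash

python3 jog.py '[{"pos": [-0.041,-0.007,0]},{"pos": [-0.041,-0.007,0]},{"r": [0,0,-0.1]},{"r": [0,0,-0.1]},{"r": [0,0,-0.1]},{},{}]' 0.6
python3 -c "from h import *;rep(-18,55,127)"
```

```text
time: 5.07
tcp_pos: [0.6209, 0.1387, 0.2218]
tool_rot: [-3.14, -0.0, 1.789]
wrist_force: [0.7, -0.3, -0.1]
opening: 0.602
grip_force: 0.0
t 5.07 vise mm [-23.5  54. ] z 221.8 rot [-3.1396e+00 -5.0000e-04  1.7886e+00] j [-0.42  0.6   0.28  1.47 -0.18  1.1   0.12] F [ 0.7 -0.3 -0.1] M [-0.06  0.02 -0.03]
tool delta mm [-0.7  5.7 94.8]
```

```bash

python3 jog.py '[{"pos": [-0.001,0.006,0.03]},{"pos": [0,0,0.035]},{"pos": [0,0,0.027]},{},{}]' 0.6
python3 -c "from h import *;rep(-18,55,127)"
```

```text
time: 5.48
tcp_pos: [0.6265, 0.1391, 0.1292]
tool_rot: [-3.138, 0.0, 1.79]
wrist_force: [0.5, -0.2, 0.7]
opening: 0.601
grip_force: 0.0
t 5.48 vise mm [-17.9  54.9] z 129.2 rot [-3.1376e+00  3.0000e-04  1.7899e+00] j [-0.4   0.7   0.26  1.55 -0.21  0.91  0.15] F [ 0.5 -0.2  0.7] M [-0.05 -0.01 -0.05]
tool delta mm [ 0.1 -0.   2.2]
```

Now I'm on the axis. I'll grip gently and turn back 0.85 rad.

```bash

python3 jog.py '[{},{},{},{},{},{},{}]' 0 15
python3 -c "from h import *;rep(-18,55,129)"
python3 jog.py '[{"r": [0,0,-0.11]},{"r": [0,0,-0.11]},{"r": [0,0,-0.11]},{"r": [0,0,-0.11]},{"r": [0,0,-0.11]},{"r": [0,0,-0.11]},{"r": [0,0,-0.11]},{"r": [0,0,-0.1]}]'
python3 jog.py '[{},{}]'
python3 -c "from h import *;rep(-18,55,129)"
```

```text
time: 6.07
tcp_pos: [0.6271, 0.1388, 0.1309]
tool_rot: [-3.14, -0.0, 1.791]
wrist_force: [-6.6, -2.3, 5.4]
opening: 0.147
grip_force: 11.4
t 6.07 vise mm [-17.3  54.6] z 130.9 rot [-3.1405e+00 -1.0000e-04  1.7907e+00] j [-0.4   0.7   0.26  1.55 -0.21  0.91  0.15] F [-6.6 -2.3  5.4] M [-0.33  1.02  0.07]
tool delta mm [ 0.6 -0.5  1.9]
time: 6.73
tcp_pos: [0.6274, 0.139, 0.131]
tool_rot: [-3.142, -0.001, 2.666]
wrist_force: [-1.6, 0.5, 0.6]
opening: 0.151
grip_force: 15.0
time: 6.9
tcp_pos: [0.6274, 0.1391, 0.1309]
tool_rot: [3.141, -0.001, 2.658]
wrist_force: [-2.0, 0.2, 2.5]
opening: 0.148
grip_force: 15.0
t 6.9 vise mm [-17.1  54.9] z 130.9 rot [ 3.1415e+00 -7.0000e-04  2.6584e+00] j [-0.26  0.69  0.01  1.55 -0.01  0.9   0.85] F [-2.   0.2  2.5] M [0.07 0.34 0.02]
tool delta mm [ 0.9 -0.2  1.9]
```

```bash

python3 jog.py '[{},{},{"pos": [0,0,-0.03]},{"pos": [0,0,-0.03]},{"pos": [0,0,-0.03],"r": [0,0,0.117]},{"pos": [0,0,-0.02],"r": [0,0,0.117]},{"r": [0,0,0.117]},{"r": [0,0,0.117]}]' 0.6
python3 jog.py '[{"r": [0,0,0.117]},{"r": [0,0,0.117]},{"r": [0,0,0.117]},{"r": [0,0,0.117]},{"r": [0,0,0.117]},{"r": [0,0,0.117]},{}]' 0
python3 -c "from h import *;rep(-150,-85,240)"
```

```text
time: 7.57
tcp_pos: [0.6288, 0.1391, 0.2427]
tool_rot: [3.138, 0.002, 2.186]
wrist_force: [0.3, 0.3, -0.2]
opening: 0.601
grip_force: 0.0
time: 8.15
tcp_pos: [0.6276, 0.1392, 0.2403]
tool_rot: [3.142, 0.001, 1.488]
wrist_force: [0.2, -0.3, -0.0]
opening: 0.151
grip_force: 0.0
t 8.15 vise mm [-16.8  55. ] z 240.3 rot [3.1415e+00 9.0000e-04 1.4882e+00] j [-0.44  0.6   0.33  1.42 -0.2   1.15 -0.16] F [ 0.2 -0.3 -0. ] M [-0.03  0.05  0.08]
tool delta mm [-140.3 -132.8    0.4]
```

```bash

python3 jog.py '[{"pos": [-0.028,-0.0266,0]},{"pos": [-0.028,-0.0266,0]},{"pos": [-0.028,-0.0266,0]},{"pos": [-0.028,-0.0266,0]},{"pos": [-0.028,-0.0266,0]},{"pos": [0,0,0.04]},{"pos": [0,0,0.02]},{}]' 0
python3 - <<'E'
from h import *
rep(-152,-85,48)
p,d=env.snapshot("top");cv2.imwrite("pics/t2.png",p[:,:,::-1]);crop("t",p,195,175,345,280,5,"pics/c3.png")
E
```

```text
time: 8.82
tcp_pos: [0.4807, 0.0097, 0.1778]
tool_rot: [-3.134, 0.001, 1.492]
wrist_force: [-0.5, -0.1, -0.7]
opening: 0.003
grip_force: 0.0
t 8.82 vise mm [-153.   -85.8] z 177.8 rot [-3.1342e+00  1.0000e-03  1.4920e+00] j [-0.31  0.43  0.34  1.95 -0.19  0.8   0.06] F [-0.5 -0.1 -0.7] M [-0.04  0.08  0.03]
tool delta mm [  0.9   1.9 129.8]
```

View pics/c3.png

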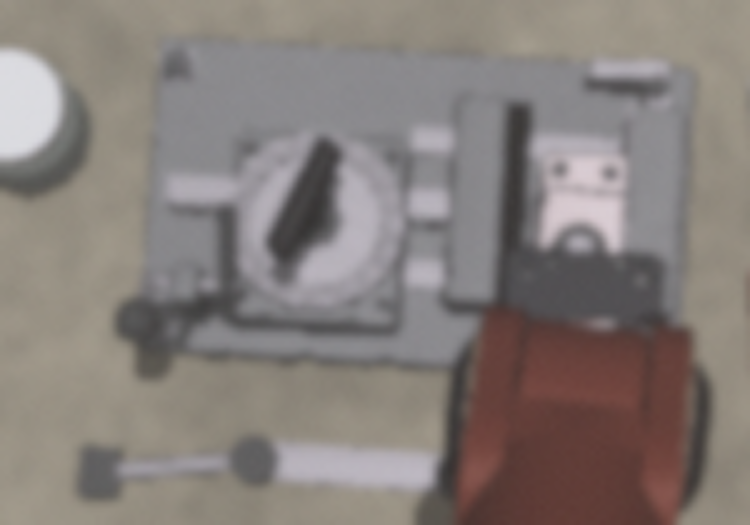

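The picture shows the ball thrown back at (137,318), the T-bar turned, and a clear gap at the rubber face (515,200). I go down and push the closer's near end.

```bash

python3 jog.py '[{"pos": [0.001,0,0.04]},{"pos": [0,0,0.04]},{"pos": [0,0,0.04]},{"pos": [0,0,0.01]},{},{}]' 0
python3 -c "from h import *;rep(-96,-85,48)"
```

```text
time: 9.37
tcp_pos: [0.4856, 0.011, 0.0519]
tool_rot: [3.139, -0.0, 1.491]
wrist_force: [-0.2, -0.5, 0.2]
opening: 0.008
grip_force: 0.0
t 9.37 vise mm [-148.2  -84.1] z 51.9 rot [ 3.1393e+00 -2.0000e-04  1.4915e+00] j [-0.23  0.63  0.24  2.07 -0.31  0.47  0.16] F [-0.2 -0.5  0.2] M [-0.07  0.04 -0.02]
tool delta mm [-0.9 52.2  4. ]
```

```bash

python3 jog.py '[{"pos": [0,0.008,0]},{"pos": [0,0.008,0]},{"pos": [0,0.008,0]},{"pos": [0,0.008,0]},{"pos": [0,0.006,0]},{"pos": [0,0.006,0]},{}]' 0
python3 -c "from h import *;rep(-88,-85,48)"
```

```text
time: 9.95
tcp_pos: [0.5301, 0.0073, 0.0509]
tool_rot: [3.138, 0.0, 1.491]
wrist_force: [-0.1, -0.7, -0.2]
opening: 0.009
grip_force: 0.0
t 9.95 vise mm [-103.5  -84.2] z 50.9 rot [3.1382e+00 2.0000e-04 1.4909e+00] j [-0.22  0.68  0.25  1.95 -0.3   0.55  0.15] F [-0.1 -0.7 -0.2] M [-0.06  0.05 -0.01]
tool delta mm [-0.8 15.5  2.9]
```

```bash

python3 jog.py '[{"pos": [0,0.005,0]},{"pos": [0,0.004,0]},{}]' 0
python3 -c "from h import *;rep(-88,-85,48)"
python3 jog.py '[{"pos": [0,0.003,0]},{}]' 0
python3 -c "from h import *;rep(-88,-85,48)"
```

```text
time: 10.2
tcp_pos: [0.5378, 0.0067, 0.0505]
tool_rot: [3.14, 0.0, 1.491]
wrist_force: [-0.6, 0.2, -0.1]
opening: 0.007
grip_force: 0.3
t 10.2 vise mm [-95.8 -84.2] z 50.5 rot [3.1402e+00 2.0000e-04 1.4908e+00] j [-0.21  0.69  0.25  1.92 -0.3   0.57  0.15] F [-0.6  0.2 -0.1] M [-0.05  0.26  0.02]
tool delta mm [-0.8  7.7  2.6]
time: 10.37
tcp_pos: [0.5401, 0.0065, 0.0505]
tool_rot: [3.141, 0.0, 1.491]
wrist_force: [-1.5, 0.1, -0.0]
opening: 0.004
grip_force: 0.8
t 10.37 vise mm [-93.5 -84.2] z 50.5 rot [3.1414e+00 1.0000e-04 1.4909e+00] j [-0.21  0.69  0.25  1.92 -0.3   0.57  0.15] F [-1.5  0.1 -0. ] M [-0.03  0.42 -0.02]
tool delta mm [-0.8  5.5  2.5]
```

```bash

for i in 1 2; do python3 jog.py '[{"pos": [0,0.003,0]},{}]' 0 | sed -n 4p
python3 -c "from h import *;rep(-88,-85,48)"; done
python3 - <<'E'
from h import *
p,d=env.snapshot("top");cv2.imwrite("pics/t3.png",p[:,:,::-1]);crop("t",p,195,175,345,280,5,"pics/c4.png")
E
```

```text
wrist_force: [-1.8, -0.5, -0.5]
t 10.53 vise mm [-90.3 -84.2] z 50.6 rot [3.1410e+00 2.0000e-04 1.4908e+00] j [-0.21  0.69  0.25  1.91 -0.29  0.58  0.15] F [-1.8 -0.5 -0.5] M [-0.02  0.49  0.01]
tool delta mm [-0.8  2.3  2.6]
wrist_force: [-2.4, -0.3, -0.1]
t 10.7 vise mm [-87.1 -84.2] z 50.6 rot [3.1406e+00 1.0000e-04 1.4908e+00] j [-0.21  0.69  0.25  1.9  -0.29  0.58  0.15] F [-2.4 -0.3 -0.1] M [-0.06  0.46 -0.01]
tool delta mm [-0.8 -0.9  2.6]
```

View pics/c4.png

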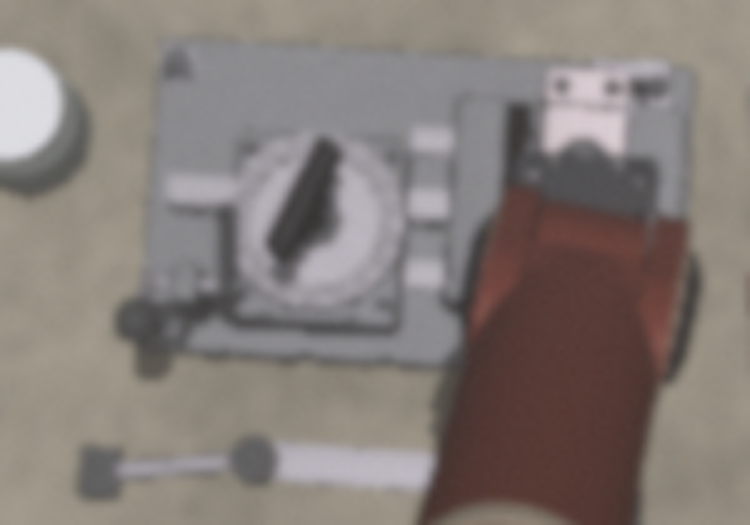

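The closer's far edge is now at v≈67, almost at the stop. I keep pushing in small steps until the force rises.

```bash

for i in 1 2; do python3 jog.py '[{"pos": [0,0.002,0]},{}]' 0 | sed -n 4p
python3 -c "from h import *;rep(-88,-85,48)"; done
```

```text
wrist_force: [-4.0, 0.2, 1.4]
t 10.92 vise mm [-86.5 -84.2] z 50.6 rot [-3.1397e+00 -1.0000e-04  1.4908e+00] j [-0.21  0.7   0.25  1.9  -0.29  0.59  0.15] F [-4.   0.2  1.4] M [0.   0.9  0.02]
tool delta mm [-0.8 -1.5  2.6]
wrist_force: [-7.9, 0.9, 4.4]
t 11.08 vise mm [-86.6 -84.1] z 50.4 rot [-3.1354e+00 -4.0000e-04  1.4909e+00] j [-0.21  0.7   0.25  1.89 -0.29  0.59  0.15] F [-7.9  0.9  4.4] M [0.03 1.45 0.04]
tool delta mm [-0.9 -1.4  2.4]
```

The push stalled at x −86.5 with the force rising, so the closer is home. I back off, rise, and go to the near side of the ball.

```bash

python3 jog.py '[{"pos": [0,-0.02,0]},{"pos": [0,-0.018,0]},{"pos": [0,0,-0.04]},{"pos": [0,0,-0.04]},{"pos": [0,0,-0.04]},{"pos": [0,0,-0.02]},{"pos": [0.04,0,0]},{"pos": [0.04,0,0]}]' 0
python3 jog.py '[{"pos": [0.04,0,0]},{"pos": [0.04,0,0]},{"pos": [0.04,0,0]},{"pos": [0.02,0,0]},{},{}]' 0
python3 -c "from h import *;rep(-123,136,122)"
```

```text
time: 11.75
tcp_pos: [0.5222, 0.0867, 0.1941]
tool_rot: [3.131, -0.001, 1.483]
wrist_force: [1.0, 1.1, -0.6]
opening: 0.001
grip_force: 0.0
time: 12.25
tcp_pos: [0.5305, 0.2299, 0.1908]
tool_rot: [3.139, -0.001, 1.494]
wrist_force: [-0.1, -1.5, -0.2]
opening: 0.006
grip_force: 0.0
t 12.25 vise mm [-120.9  137.7] z 190.8 rot [ 3.1386e+00 -1.0000e-03  1.4941e+00] j [-0.66  0.55  0.33  1.69 -0.21  0.94 -0.32] F [-0.1 -1.5 -0.2] M [-0.11  0.03  0.01]
tool delta mm [-1.7 -2.3 68.8]
```

```bash

python3 jog.py '[{"pos": [-0.001,-0.003,0.03]},{"pos": [0,0,0.03]},{"pos": [0,0,0.008]},{},{}]' 0
python3 - <<'E'
from h import *
rep(-123,136,122)
p,d=env.snapshot("top");P=pts("top",d)
m=np.zeros((480,640),bool);m[180:265,290:330]=1;m&=(P[...,2]>.074)&(P[...,2]<.086)
r=cv2.minAreaRect(P[m][:,:2].astype(np.float32));print(r,"vise",A.T@(np.array(r[0])-O)*1000,"expect angle",np.degrees(Y))
E
```

```text
time: 12.67
tcp_pos: [0.5276, 0.226, 0.1234]
tool_rot: [3.14, 0.0, 1.489]
wrist_force: [-0.0, 0.7, 0.5]
opening: 0.006
grip_force: 0.0
t 12.67 vise mm [-123.5  133.6] z 123.4 rot [3.1399e+00 3.0000e-04 1.4886e+00] j [-0.64  0.62  0.31  1.77 -0.25  0.79 -0.29] F [-0.   0.7  0.5] M [-0.03  0.03 -0.02]
tool delta mm [2.4 0.5 1.4]
((0.6325464248657227, 0.0013920888304710388), (0.04346951097249985, 0.14112700521945953), 85.63373565673828) vise [ -0.90806517 -81.94255528] expect angle -4.583662361046586
```

Closer at x ≈ −0.9 mm (home) and straight. I push the ball back over.

```bash

python3 jog.py '[{"pos": [0,0.01,0]},{"pos": [0,0.01,0]},{"pos": [0,0.008,0]},{"pos": [0,0.008,0]},{"pos": [0,0.008,0]},{"pos": [0,0.006,0]},{},{}]' 0
python3 -c "from h import *;rep(-72,136,122)"
```

```text
time: 13.38
tcp_pos: [0.5796, 0.2235, 0.1285]
tool_rot: [3.132, -0.005, 1.49]
wrist_force: [0.4, -0.0, -1.0]
opening: 0.005
grip_force: 0.0
t 13.38 vise mm [-71.5 135.2] z 128.5 rot [ 3.1318 -0.0047  1.4899] j [-0.58  0.67  0.3   1.63 -0.25  0.86 -0.26] F [ 0.4 -0.  -1. ] M [-0.04  0.02 -0.04]
tool delta mm [ 0.7 -0.6  6.5]
```

Next I back off, rise over the T-bar turned to yaw 1.49+1.17, and check the lever.

```bash

python3 jog.py '[{"pos": [0,-0.02,0]},{"pos": [0,-0.01,-0.03]},{"pos": [0,0,-0.04]},{"pos": [0,0,-0.03]},{"pos": [-0.04,0.02,0]},{"pos": [-0.04,0.02,0]},{"pos": [0,0.02,0],"r": [0,0,-0.117]},{"r": [0,0,-0.117]}]' 0.6
python3 jog.py '[{"r": [0,0,-0.117]},{"r": [0,0,-0.117]},{"r": [0,0,-0.117]},{"r": [0,0,-0.117]},{"r": [0,0,-0.117]},{"r": [0,0,-0.117]},{"r": [0,0,-0.117]},{"r": [0,0,-0.117]}]' 0.6
python3 jog.py '[{},{}]'
python3 - <<'E'
from h import *
rep(-18,55,127)
p,d=env.snapshot("scene");crop("s",p,270,235,430,355,5,"pics/c5.png")
E
```

```text
time: 14.05
tcp_pos: [0.6017, 0.1415, 0.2244]
tool_rot: [3.135, 0.004, 1.722]
wrist_force: [0.7, 1.8, -0.6]
opening: 0.529
grip_force: 0.0
time: 14.72
tcp_pos: [0.5981, 0.1464, 0.2238]
tool_rot: [3.141, 0.002, 2.666]
wrist_force: [-0.0, -0.1, 0.2]
opening: 0.601
grip_force: 0.0
time: 14.88
tcp_pos: [0.598, 0.1464, 0.2235]
tool_rot: [3.141, 0.001, 2.657]
wrist_force: [-0.4, 1.2, -0.3]
opening: 0.602
grip_force: 0.0
t 14.88 vise mm [-47.   59.8] z 223.5 rot [3.1406e+00 1.2000e-03 2.6570e+00] j [-0.29  0.55  0.03  1.53 -0.02  1.06  0.83] F [-0.4  1.2 -0.3] M [-0.03  0.01  0.03]
tool delta mm [-28.4   6.9  96.5]
```

View pics/c5.png

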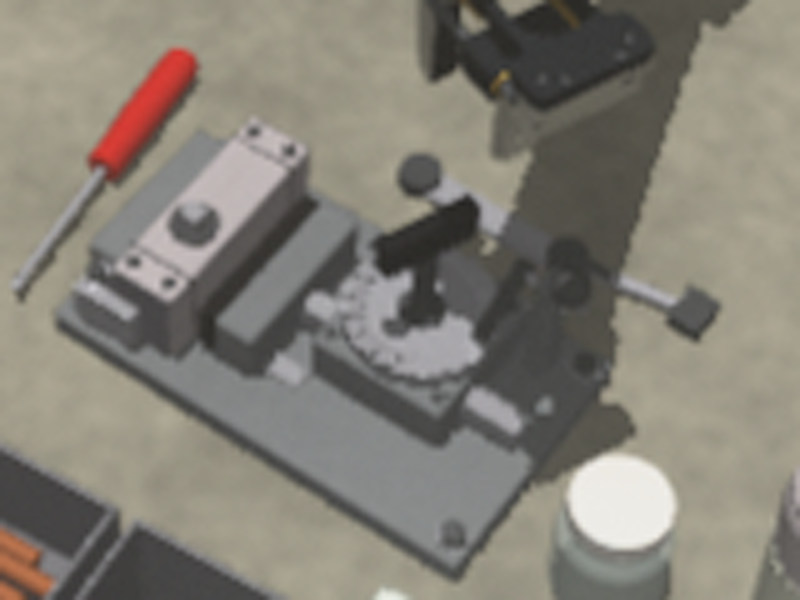

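The closer sits against the stop and the jaw gap is open. The ball appears near (570,275) in the crop. I'll compare that with where the pawl-in and pawl-free positions project.

```bash
python3 - <<'E'
from h import *
for x,z in((-38,131),(-82,128)):
    w=np.append(O+A@np.array([x,135])/1000,z/1000);u=proj("scene",w);print((u-[270,235])*5)
E
python3 jog.py '[{"pos": [-0.0284,0.007,0]},{},{}]'
python3 -c "from h import *;rep(-18,55,127)"
```

```text
[564.96285554 289.29503515]
[605.79147615 240.23018248]
time: 15.18
tcp_pos: [0.6267, 0.1389, 0.2224]
tool_rot: [-3.141, 0.001, 2.657]
wrist_force: [-0.7, -0.3, 0.4]
opening: 0.6
grip_force: 0.0
t 15.18 vise mm [-17.7  54.7] z 222.4 rot [-3.1410e+00  9.0000e-04  2.6573e+00] j [-0.27  0.6   0.03  1.45 -0.02  1.1   0.85] F [-0.7 -0.3  0.4] M [-0.04  0.04  0.03]
tool delta mm [ 0.5  0.2 95.4]
```

The ball is on the pawl-in side. I go down, grip and tighten.

```bash

python3 jog.py '[{"pos": [0,0,0.03]},{"pos": [0,0,0.035]},{"pos": [0,0,0.028]},{},{}]' 0.6
python3 jog.py '[{},{},{},{},{},{},{}]' 0 20
python3 -c "from h import *;rep(-18,55,127)"
python3 jog.py '[{"r": [0,0,0.1]},{"r": [0,0,0.1]},{"r": [0,0,0.1]},{"r": [0,0,0.1]},{"r": [0,0,0.1]},{"r": [0,0,0.1]},{"r": [0,0,0.1]},{}]'
python3 -c "from h import *;rep(-18,55,127)"
```

```text
time: 15.6
tcp_pos: [0.6246, 0.1402, 0.1288]
tool_rot: [-3.14, -0.003, 2.661]
wrist_force: [-0.2, 1.3, 1.0]
opening: 0.601
grip_force: 0.0
time: 16.18
tcp_pos: [0.6259, 0.1399, 0.1299]
tool_rot: [3.142, 0.0, 2.661]
wrist_force: [-2.1, -2.9, 3.1]
opening: 0.15
grip_force: 14.6
t 16.18 vise mm [-18.6  55.6] z 129.9 rot [3.1416e+00 2.0000e-04 2.6608e+00] j [-0.27  0.69  0.03  1.56 -0.02  0.9   0.85] F [-2.1 -2.9  3.1] M [-0.67  0.37  0.04]
tool delta mm [-0.8 -0.3  2.9]
time: 16.85
tcp_pos: [0.6265, 0.1404, 0.1299]
tool_rot: [3.14, 0.001, 1.959]
wrist_force: [1.3, 0.2, 0.9]
opening: 0.15
grip_force: 20.0
t 16.85 vise mm [-18.   56.1] z 129.9 rot [3.1401e+00 6.0000e-04 1.9594e+00] j [-0.38  0.7   0.22  1.56 -0.18  0.9   0.29] F [1.3 0.2 0.9] M [ 0.03 -0.14 -0.05]
tool delta mm [-1.  -0.5  2.9]
```

```bash

python3 jog.py '[{"r": [0,0,0.1]},{"r": [0,0,0.1]},{"r": [0,0,0.1]},{"r": [0,0,0.1]},{"r": [0,0,0.1]},{"r": [0,0,0.1]},{},{}]'
python3 -c "from h import *;rep(-18,55,127)"
```

```text
time: 17.52
tcp_pos: [0.6272, 0.1404, 0.1299]
tool_rot: [3.139, -0.001, 1.366]
wrist_force: [3.2, 0.9, -0.8]
opening: 0.151
grip_force: 20.0
t 17.52 vise mm [-17.4  56.2] z 129.9 rot [ 3.1386e+00 -9.0000e-04  1.3655e+00] j [-0.48  0.72  0.39  1.56 -0.32  0.92 -0.19] F [ 3.2  0.9 -0.8] M [ 0.16 -0.69  0.09]
tool delta mm [-1.3 -0.5  2.9]
```

The knob is at ≈ +0.125, past the original click, and the moment shows load. I release, rise, move aside and check.

```bash

python3 jog.py '[{},{},{},{"pos": [0,0,-0.03]},{"pos": [0,0,-0.04]},{"pos": [0,0,-0.04]},{"pos": [0,0,-0.03]},{"pos": [0,-0.04,0]}]' 0.6
python3 jog.py '[{"pos": [0,-0.04,0]},{"pos": [0,-0.04,0]},{"pos": [0,-0.03,0]},{},{}]'
python3 - <<'E'
from h import *
rep()
p,d=env.snapshot("top");crop("t",p,205,175,345,275,5,"pics/c6.png");P=pts("top",d)
def rect(z0,z1,u0,u1,v0,v1):
    m=np.zeros((480,640),bool);m[v0:v1,u0:u1]=1;m&=(P[...,2]>z0)&(P[...,2]<z1)
    r=cv2.minAreaRect(P[m][:,:2].astype(np.float32));return r,"vise",A.T@(np.array(r[0])-O)*1000
print("closer",rect(.074,.086,290,330,180,265));print("bar",rect(.145,.16,238,272,200,230))
E
```

```text
time: 18.18
tcp_pos: [0.5957, 0.1449, 0.277]
tool_rot: [3.122, -0.003, 1.356]
wrist_force: [1.2, 0.4, 2.1]
opening: 0.595
grip_force: 0.0
time: 18.6
tcp_pos: [0.4772, 0.1714, 0.2698]
tool_rot: [-3.14, -0.0, 1.363]
wrist_force: [0.1, -0.0, 0.1]
opening: 0.6
grip_force: 0.0
t 18.6 vise mm [-169.4   75.2] z 269.8 rot [-3.1397e+00 -1.0000e-04  1.3635e+00] j [-0.72  0.37  0.46  1.76 -0.19  1.06 -0.39] F [ 0.1 -0.   0.1] M [-0.05  0.07 -0.04]
closer (((0.6321234107017517, -0.0007217917591333389), (0.04624004662036896, 0.141607865691185), 85.01325988769531), 'vise', array([ -1.16079629, -84.0834801 ]))
bar (((0.6265386939048767, 0.13918596506118774), (0.06188753992319107, 0.014120517298579216), 86.28498840332031), 'vise', array([-17.90833709,  54.93050969]))
```

View pics/c6.png

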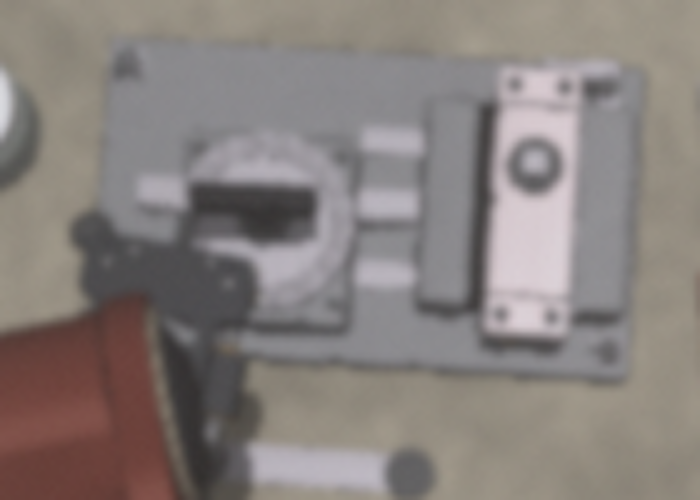

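The bar is back at its starting click (spanning 190–318, angle within 0.5° of the first picture). The ball is on the pawl-in side at (92,232), and the closer is home and straight at x ≈ −1 mm. The gripper is clear, so I hand the job in.

```bash
python3 -c "from workcell import env;print(env.finish_job())"
```

```text
the job is handed in; nothing more can be done
None
```

I handed the job in at about 19 s: the closer measured about 1 mm from fully home against the stop and straight, the pawl was back in, and the T-bar was at its original click; the rubber-face force itself wasn't measured, and the hand-in returned no verdict.

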